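# Hold the spring clip open over the clue card

### The arm

A 6-joint arm with a two-finger parallel gripper is mounted at the origin on the work surface. World frame = base frame: x ahead of the robot, y to its left, z up, the work surface at z = 0. Lengths are in mm, angles in rad, forces in N, time in s.
With the tool pointing down it reaches from about 400 to 925 mm from the base axis. Payload 12.5 kg.
Tool frame: the origin (TCP) lies midway between the tips of the shut fingers; the grasp point (between the pads) lies 19 mm behind it; z points along the fingers, y is the line along which they close (so a half turn about z gives the same grasp; the last joint's range is limited). The gripper opens to 95 mm and grips with 3 to 60 N. Pads are 20 mm wide; open, the fingers measure 119 mm over their backs; the gripper's body (75 mm by 180 mm) begins 59 mm behind the grasp point.
Start: joints at [1.014, 0.491, 1.559, -0, 1.092, -0.106], TCP at [272.292, 562.59, 181.261] pointing down, gripper open.
Joint ranges: [-3.1, 3.1], [-0.84, 2.19], [0.05, 2.79], [-1.13, 4.28], [0.06, 2.93], [-2.69, 2.69]. Speed limits (rad/s): [2.22, 2.22, 2.79, 3.14, 3.14, 3.14].

### API

Orientations are given as [roll, pitch, yaw] about the fixed x, y, z axes, in that order (R = Rz(yaw) Ry(pitch) Rx(roll)).
In Python, from cell import state, read_camera, camera_info, env gives the robot as it stands.
- The arm moves only by the tool move_arm, never from a script. Its argument "commands" is a list of rows, each a list of 3 entries, a list of its own where there are three numbers: the shift along the world's x, y, z in cm, then the turn, a rotation vector about the world's x, y, z in degrees, then the opening, from 0 (shut) to 1 (fully open). A call has 1 to 10 rows; each row shifts and turns the commanded pose from where the row before left it; what a row does not reach is not made up. A row lasts 1/10 s, in which the tool goes at most 50 mm and 8.59 degrees, less where a joint would pass 70% of its speed; a pose out of reach is approached as far as the arm can. A call with a gripper value outside its range is refused whole. The fingers move at their own pace and stop on an object; the grip force is fixed at half the most. Time passes only in rows, so rows that do not move let the fingers close. It gives the time, the measured TCP pose, the force, the opening and the grip force at its end, in the units of the state.
- state(): the state, without advancing time (a new reading comes with each control period).
- read_camera(name): name is "side" or "top" or "wrist"; returns the picture (400x640x3 uint8, blue, green, red); there is no depth.
- camera_info(name): a dict with "K" (3x3 intrinsics, pixels), "k1" (the pictures are not rectified: a ray, as slopes to the right and down, at radius r is drawn at 1 + k1 r^2 times it, then the intrinsics apply), "cam_to_world" (4x4, takes a point from camera to world coordinates). Camera axes: x right, y down, z forward; pixel columns grow to the right and rows downward; lengths in mm; the calibration is good to about 2 mm. A picture is of the moment at which its call begins: read the wrist's pose just before it. camera_info takes no time and is no camera call; for the wrist camera it gives the pose at the moment of the call.
- env.job_done(): hands the job in; it is judged then, once.
The state is a dict: "t": time; "joints": joint angles; "qvel": joint speeds; "tau": joint torques, N m; "eef_pos": TCP position; "tcp_rot": TCP orientation; "ft_force": force on the tool from outside, world axes, zero at the start; "moment": the same for the moment, N m; "opening": opening from 0.0 (shut) to 1.0 (fully open); "grip_force": force on a finger pad.
Only numpy, scipy, OpenCV 4.12 (cv2) and the standard library are available. Lean on these libraries where they do the work, as an engineer would, in place of code of your own. Each camera call takes 0.05 s, during which the arm holds its last target. There are 200 camera calls.

### The job

First run the card carriage along its rail until it clicks fully home past the sprung ball, and let go of it. Then take the steel spring clip off its wooden rest by squeezing its two handles, and finish holding it squeezed open over the middle of the card's top edge: clip upright, one jaw on each side of the card, reaching a little below the edge and touching nothing, so that I can slip a photograph in beside the card. Keep squeezing and holding it there at the end; leave everything else on the table where it is.

Things in the scene. Friction and masses are not known exactly. Their poses are not given: they have to be found in the camera images.
- rail: Fixed wooden base 270 x 75 x 8 mm on the table, left or right, at varying yaw, with an aluminium rail along its own x; origin at the centre of its underside, z up. The card carriage rides captive on the rail; home is the +x end, with a wooden stop block. A small steel housing with a sprung steel ball (the detent) stands on the -y side near that end.
- carriage: Wooden card carriage, block 116 x 44 x 22 mm with card and grip post on it, captive on the rail. Origin on its underside, 21 mm above the table; axes as the rail's. Origin at rail x = -70 to -20 mm at the start, +70 mm when home at the stop. Drag 1 N; at x = 55 to 62 mm the ball resists with up to 8 N, then snaps over, pushes it on to 70 mm and holds it.
- card_top (a point): Middle of the top edge of the stiff upright card on the carriage, 110 mm above the table; x along the edge (parallel to the rail's x), y through the thickness, z up. The card is 80 mm long, 4 mm thick, 66 mm tall.
- post_top (a point): Top of the turned wooden grip post on the carriage, 101 mm above the table, 66 mm from the card's middle towards the rail's -x (26 mm from the card's near edge). The post is 62 mm tall, 17 mm diameter in its middle, 20 mm at the head. Grip it to slide the carriage.
- rest: Fixed wooden block 80 x 70 x 30 mm with an upright wooden tongue on top, 50 mm long (own x), 4 mm thick (own y), its top 85 mm above the table. The clip starts biting this tongue. Origin at the centre of the underside.
- clip: Loose steel spring clip, 80 g, like a big clothes peg standing jaws down, handles up: origin at its pivot pin, x along the pin, z up; jaws and handles move along y; 34 mm wide (pin 42). Starts biting the rest's tongue, pivot 114 mm above the table, jaw tips 45 mm below the pivot. Either way round is the same. The space between the jaws is free up to 7 mm below the pivot.
- mouth (a point): Point in the middle between the jaw tips, 44 mm below the clip's pivot.
- jaw_a (a joint): Angle of the lever on the clip's +y side: 0 as it bites the tongue, 0.26 rad open at its stop, -0.05 shut. Each lever's top end is a bar (10 mm diameter, 34 mm long along x) 42 mm above the pivot, 56 mm over both. Squeezing the bars along y (5 N, rising to 9 N) opens the jaws: fully open, bars 33 mm over both, 46 mm above the pivot; jaw tips 27 mm apart, 43 mm below it.
- jaw_b (a joint): The same for the lever on the clip's -y side. While the handles are squeezed on the rest, the pivot may sink some 5 to 10 mm.
- tip_a (a point): Lower inner edge of the jaw on the clip's +y side, at mid-width.
- tip_b (a point): Lower inner edge of the jaw on the clip's -y side, at mid-width.
- tin: Bystander: blue enamel tin, 84 mm diameter, 92 mm tall; origin under its centre.
- jar: Bystander: glass jar with brass screw lid, 76 mm diameter, 112 mm tall; origin under its centre.
- corner1: Bystander: L-shaped wooden corner block, 60 x 60 x 40 mm; origin on its underside.
- corner2: Bystander: the second such corner block.
- corner3: Bystander: the third such corner block.
- magnifier: Bystander: magnifying glass lying flat, lens ring 80 mm across, handle 100 mm long towards its -x, 20 mm high; origin under the lens centre.
There are look-alikes about, which are no part of the job. What is shaped like the rest but red is not meant.

How it is judged:
By the outcome, as a careful person would: the job done as asked, in the order asked, and still so for the second after the job is handed in, while the arm keeps its last pose, push and grip.
It also fails if it takes over 53 s, if anything falls off the work surface, if the arm or the gripper's body presses on something with over 40 N, if the wrist force passes 120 N, or if a joint passes its speed limit or range.

## Working session

There is one attempt and no reset: what is moved stays moved. The work goes in short steps, Python scripts to look and compute and a tool call to move; the robot and the scene stay as the last step left them, time stands still between calls to the robot, and variables do not carry over. Pictures are saved under pics/ and viewed, at most 10 in all, crops included, and the job is handed in when it is done.

Besides the shell and the picture viewer there is one more tool, called after ">>>" as name(argument=value, ...) on one line, values as JSON. move_arm: Moves the arm, as the interface text tells. Its arguments: {"type":"object","properties":{"commands":{"type":"array"}},"required":["commands"]}

```bash
mkdir -p pics; ls; cat > h.py <<'E'
import numpy as np, cv2
from cell import state, read_camera, camera_info, env
def ray(ci,u,v):
    K=np.array(ci["K"]);T=np.array(ci["cam_to_world"]);k=ci["k1"]
    d=np.array([(u-K[0,2])/K[0,0],(v-K[1,2])/K[1,1]]);x=d.copy()
    for _ in range(20): x=d/(1+k*(x@x))
    r=T[:3,:3]@np.array([x[0],x[1],1]);return T[:3,3],r/np.linalg.norm(r)
def onz(ci,u,v,z):
    o,r=ray(ci,u,v);return o+r*(z-o[2])/r[2]
def tri(*obs):
    A=np.zeros((3,3));b=np.zeros(3);L=[ray(*o) for o in obs]
    for o,r in L:
        P=np.eye(3)-np.outer(r,r);A+=P;b+=P@o
    p=np.linalg.solve(A,b)
    return p,[np.linalg.norm((np.eye(3)-np.outer(r,r))@(p-o)) for o,r in L]
def proj(ci,p):
    K=np.array(ci["K"]);T=np.array(ci["cam_to_world"])
    c=T[:3,:3].T@(np.array(p)-T[:3,3]);x=c[:2]/c[2];x=x*(1+ci["k1"]*(x@x))
    return K[:2,:2]@x+K[:2,2]
E
python3 - <<'E'
from h import *
a=read_camera("top");b=read_camera("side")
cv2.imwrite("pics/top.png",a);cv2.imwrite("pics/side.png",b)
for n in("top","side","wrist"):print(n,np.round(camera_info(n)["cam_to_world"],2).tolist(),camera_info(n)["K"],camera_info(n)["k1"])
print(state())
E
```

```text
pics
top [[-0.02, -1.0, 0.06, 497.49], [-1.0, 0.01, -0.02, -45.36], [0.02, -0.06, -1.0, 1051.78], [0.0, 0.0, 0.0, 1.0]] [[387.4264939    0.         318.10348309]
 [  0.         387.4264939  194.60156831]
 [  0.           0.           1.        ]] 0.005556905605863484
side [[-1.0, -0.05, 0.04, 487.52], [-0.06, 0.78, -0.63, 595.47], [-0.0, -0.63, -0.78, 889.78], [0.0, 0.0, 0.0, 1.0]] [[446.22482399   0.         320.43939682]
 [  0.         446.22482399 199.1768116 ]
 [  0.           0.           1.        ]] -0.0719067670290948
wrist [[0.44, 0.87, 0.23, 206.24], [0.9, -0.42, -0.11, 594.24], [-0.0, 0.26, -0.97, 384.1], [0.0, 0.0, 0.0, 1.0]] [[298.73505174   0.         321.21437138]
 [  0.         298.73505174 201.73252709]
 [  0.           0.           1.        ]] 0.0017565246987255598
{'t': 0.1, 'joints': array([ 1.01442868e+00,  4.91478924e-01,  1.55941368e+00, -4.21774164e-05,
        1.09168457e+00, -1.05610681e-01]), 'qvel': array([ 0.00029793, -0.00026536, -0.00310396, -0.00013698,  0.00121869,
       -0.00075524]), 'tau': array([ 1.15897798e-03, -6.13625550e+01, -2.58606362e+01,  6.93520065e-02,
        4.69906814e-02, -1.08317197e-04]), 'eef_pos': array([272.13859257, 562.35568781, 180.72417682]), 'tcp_rot': array([-3.14060968e+00, -6.65813790e-05,  2.69085512e+00]), 'ft_force': array([-0.26190315,  0.32934228,  0.44716925]), 'moment': array([-0.02105809, -0.00238997, -0.00845747]), 'grip_force': 0.0, 'opening': 0.9983824699731783}
```

View pics/top.png

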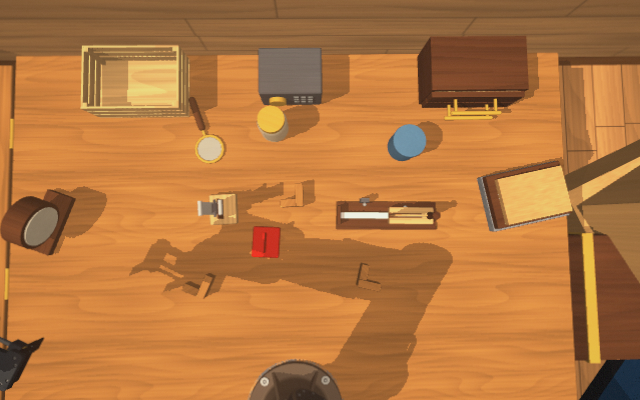

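View pics/side.png

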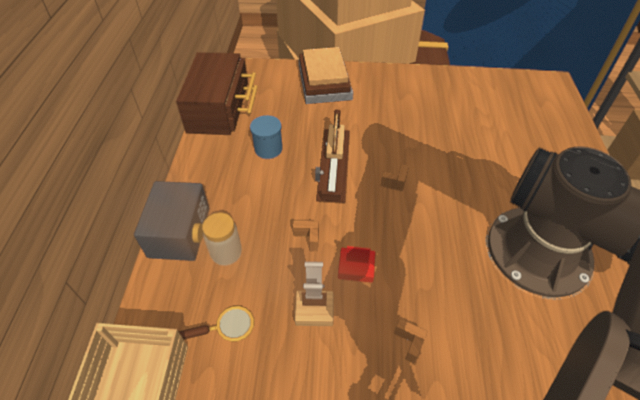

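The top view shows the rail at (387,215) with its housing at (365,200), so home is to the left (+y). The carriage post is at about (433,215). The light wooden rest carrying the steel clip is at (217,208), and the red look-alike is at (265,242). In the side view the clip is at (314,280) and the post at (337,118). I'll enlarge both candidates to confirm.

```bash
python3 - <<'E'
import cv2,numpy as np
a=cv2.imread("pics/top.png");b=cv2.imread("pics/side.png")
r=lambda im,x,y,w,h,s:cv2.resize(im[y:y+h,x:x+w],None,fx=s,fy=s,interpolation=cv2.INTER_CUBIC)
T=np.hstack([r(a,190,180,100,90,3),r(a,330,185,120,60,3).repeat(1,0) if 0 else np.vstack([r(a,330,185,120,60,3),np.zeros((90,360,3),np.uint8)])])
S=np.hstack([r(b,285,250,100,80,3),np.zeros((240,20,3),np.uint8),r(b,300,105,70,50,4)[:200] if 0 else r(b,300,100,110,80,3)])
w=max(T.shape[1],S.shape[1]);p=lambda i:np.pad(i,((0,0),(0,w-i.shape[1]),(0,0)))
cv2.imwrite("pics/c1.png",np.vstack([p(T),p(S)]))
E
```

```text
(no output)
```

View pics/c1.png

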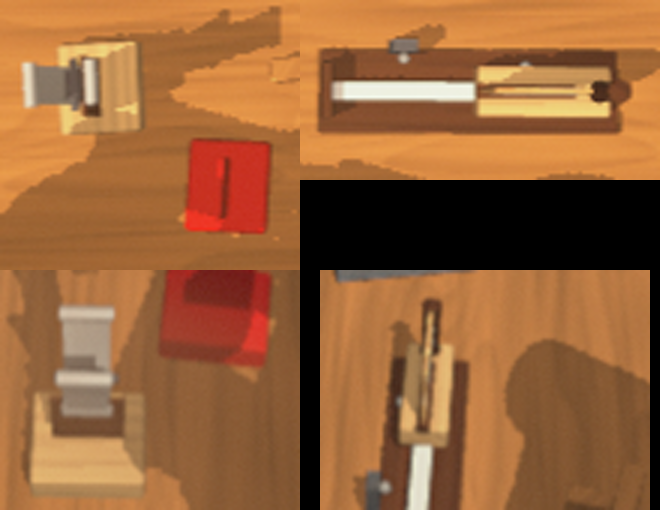

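The crop confirms it. The clip bites the light wooden rest, with its bars at top (199.3,208) and (220.3,208.7), and at side (314,286) and (314,264). The red one is empty and not meant. The post head is at top (437.3,215.7) and side (337.3,110).

```bash
python3 - <<'E'
from h import *
t=camera_info("top");s=camera_info("side")
f=lambda *o:print([np.round(x,1) for x in tri(*o)])
f((t,437.3,215.7),(s,337.3,110))
f((t,199.3,208),(s,314,286));f((t,220.3,208.7),(s,314,264))
# rail base left/right edges, z=8, top view crop
for c in((318,90),(622,91),(403,45),(477,66),(477,116),(477,91)):
    print(c,np.round(onz(t,330+(c[0]-300)/3,185+c[1]/3,8 if c[0]!=477 else 43),1))
E
```

```text
[array([ 499.5, -359.9,  100. ]), array([1.1, 1.1])]
[array([524.1, 207.5, 157.8]), array([0.5, 0.5])]
[array([524.6, 160.1, 156.3]), array([2.4, 2.4])]
(318, 90) [ 504.7 -115.9    8. ]
(622, 91) [ 499.5 -390.5    8. ]
(403, 45) [ 544.  -193.4    8. ]
(477, 66) [ 523.1 -252.6   43. ]
(477, 116) [ 479.7 -251.4   43. ]
(477, 91) [ 501.4 -252.    43. ]
```

>>> move_arm(commands=[[[2.3,-3.6,1.2],[0,0,-6.5],1],[[2.3,-3.6,1.2],[0,0,-6.5],1],[[2.3,-3.6,1.2],[0,0,-6.5],1],[[2.3,-3.6,1.2],[0,0,-6.5],1],[[2.3,-3.6,1.2],[0,0,-6.5],1],[[2.3,-3.6,1.2],[0,0,-6.5],1],[[2.3,-3.6,1.2],[0,0,-6.5],1],[[2.3,-3.6,1.2],[0,0,-6.5],1],[[2.3,-3.6,1.2],[0,0,-6.5],1],[[2.3,-3.6,1.2],[0,0,-6.5],1]])

```text
t: 1.1
eef_pos: [502.8, 200.9, 301.6]
tcp_rot: [-3.141, 0.0, 1.552]
ft_force: [0.4, 0.6, -0.4]
opening: 1.002
grip_force: 0.0
```

>>> move_arm(commands=[[[0,-4,0],[0,0,0],1],[[0,-4,0],[0,0,0],1],[[0,-4,0],[0,0,0],1],[[0,-4,0],[0,0,0],1],[[0,-4,0],[0,0,0],1],[[0,-4,0],[0,0,0],1],[[0,-4,0],[0,0,0],1],[[0,-4,0],[0,0,0],1],[[0,-4,0],[0,0,0],1],[[0,-4,0],[0,0,0],1]])

```text
t: 2.1
eef_pos: [501.9, -199.0, 301.1]
tcp_rot: [-3.141, -0.0, 1.556]
ft_force: [1.0, 0.2, 0.3]
opening: 0.998
grip_force: 0.0
```

>>> move_arm(commands=[[[0,-4,-1.4],[0,0,0],1],[[0,-4,-1.4],[0,0,0],1],[[0,-4,-1.4],[0,0,0],1],[[-0.2,-4,-1.4],[0,0,0],1],[[0,0,0],[0,0,0],1]])

```text
t: 2.6
eef_pos: [498.9, -360.9, 242.2]
tcp_rot: [-3.138, -0.002, 1.553]
ft_force: [-1.0, 0.1, -0.0]
opening: 1.001
grip_force: 0.0
```

```bash
python3 - <<'E'
from h import *
print(state()["eef_pos"],np.round(camera_info("wrist")["cam_to_world"],2).tolist())
w=read_camera("wrist");cv2.imwrite("pics/w1.png",w)
E
```

```text
[ 498.93516684 -360.93586987  242.21058885] [[1.0, -0.02, -0.01, 499.95], [-0.02, -0.97, -0.26, -288.82], [-0.0, 0.26, -0.97, 445.7], [0.0, 0.0, 0.0, 1.0]]
```

View pics/w1.png

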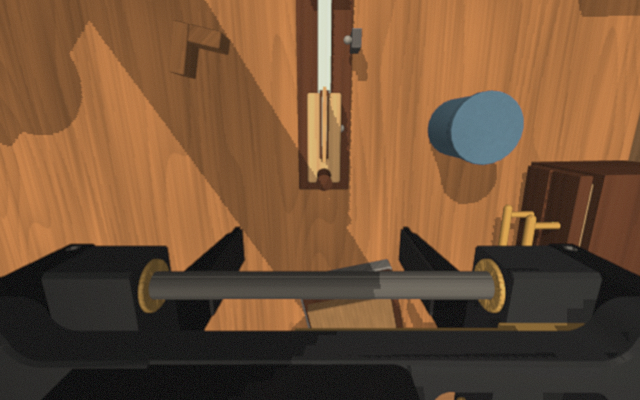

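The wrist view shows the post head at (324,180), the card edge running (325,90) to (323,160), and the fingertips straddling it at (240,232) and (403,232).

```bash
python3 - <<'E'
from h import *
w=camera_info("wrist");t=camera_info("top");s=camera_info("side")
print(onz(w,324,180,101),tri((w,324,180),(t,437.3,215.7),(s,337.3,110)))
for u,v,z in((325,90,110),(323,160,110),(324.5,92,43),(324,182,43),(349,40,30)):print(np.round(onz(w,u,v,z),1))
E
```

```text
[ 501.23416435 -352.22418819  101.        ] (array([ 500.07453337, -354.36735381,  105.59325547]), [np.float64(3.172922815631832), np.float64(3.9428989901515146), np.float64(0.9169256406451293)])
[ 503.7 -253.6  110. ]
[ 500.4 -327.7  110. ]
[ 503.7 -249.4   43. ]
[ 501.4 -366.    43. ]
[ 535.6 -186.9   30. ]
```

>>> move_arm(commands=[[[0.2,0.3,-3.5],[0,0,0],1],[[0,0,-3.5],[0,0,0],1],[[0,0,-3.5],[0,0,0],1],[[0,0,-3.5],[0,0,0],1],[[0,0,-3.6],[0,0,0],1],[[0,0,0],[0,0,0],0],[[0,0,0],[0,0,0],0],[[0,0,0],[0,0,0],0],[[0,0,0],[0,0,0],0],[[0,0,0],[0,0,0],0]])

```text
t: 3.65
eef_pos: [502.8, -354.7, 70.7]
tcp_rot: [3.14, 0.001, 1.556]
ft_force: [-0.6, 0.3, -1.2]
opening: 0.634
grip_force: 0.0
```

>>> move_arm(commands=[[[0,0,0],[0,0,0],0],[[0,0,0],[0,0,0],0],[[0,0,0],[0,0,0],0],[[0,0,0],[0,0,0],0],[[0,0,0],[0,0,0],0],[[0,0,0],[0,0,0],0],[[0,0,0],[0,0,0],0]])

```text
t: 4.35
eef_pos: [502.3, -354.4, 69.2]
tcp_rot: [3.142, -0.0, 1.556]
ft_force: [-0.5, -0.1, -0.1]
opening: 0.049
grip_force: 0.0
```

The grip closed on nothing, so I'll look.

```bash
python3 - <<'E'
from h import *
w=read_camera("wrist");s=read_camera("side");t=read_camera("top")
cv2.imwrite("pics/w2s.png",s);cv2.imwrite("pics/w2w.png",w)
c=cv2.resize(s[80:180,280:400],None,fx=3.2,fy=3.2,interpolation=3)
d=cv2.resize(t[170:260,350:470],None,fx=3.2,fy=3.2,interpolation=3)
e=cv2.resize(w[:,120:520],(400,400))
R=np.zeros((600,800,3),np.uint8);R[:c.shape[0],:384]=c;R[:400,390:790]=e;R[320:600,:384]=d[:280]
cv2.imwrite("pics/m2.png",R);print(state()["opening"],state()["eef_pos"])
E
```

```text
0.006510136244764857 [ 502.30122434 -354.36912893   69.22414693]
```

View pics/m2.png

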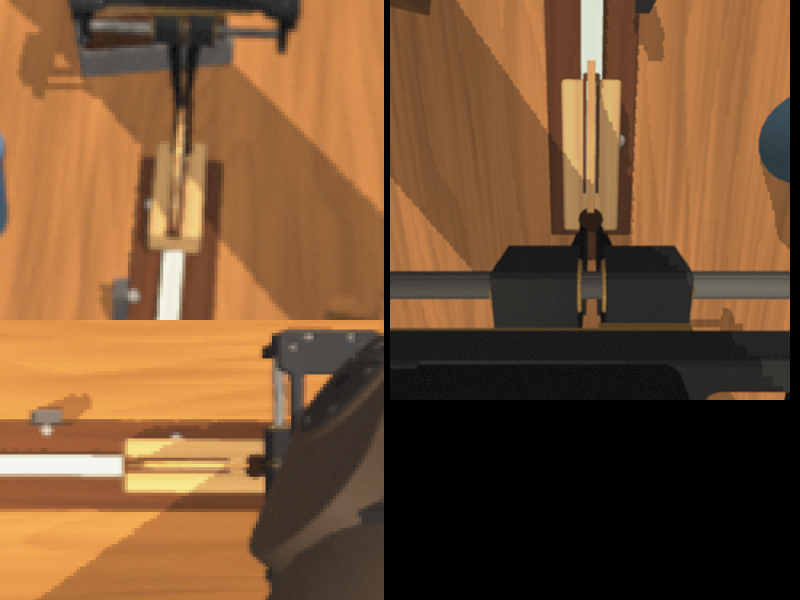

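The fingers are shut just behind the post (dark head at wrist (320,218)), and the carriage is unmoved. I'll measure the offset between finger and post directly.

```bash
python3 - <<'E'
from h import *
w=camera_info("wrist");t=camera_info("top");s=camera_info("side");p=state()["eef_pos"]
print(np.round(w["cam_to_world"],2).tolist(),state()["joints"])
print("tcp px wrist",proj(w,p),"grasp",proj(w,p+[0,0,19]),"side",proj(s,p),"top",proj(t,p))
for z in(95,101,105):print(onz(w,320,218,z))
print(tri((w,320,218),(t,350+256/3.2,170+(465-320)/3.2)))
for y in (-345,-350,-355,-360):print(y,proj(w,[501,y,101]),proj(t,[501,y,101]),proj(s,[501,y,101]))
a=cv2.imread("pics/w2w.png")[180:300,260:400];b=cv2.imread("pics/w2s.png")[75:155,290:390]
cv2.imwrite("pics/z.png",np.hstack([cv2.resize(a,(560,480),interpolation=3),np.pad(cv2.resize(b,(230,184),interpolation=3),((0,296),(0,0),(0,0)))]))
E
```

```text
[[1.0, -0.01, -0.0, 502.41], [-0.01, -0.97, -0.26, -281.89], [-0.0, 0.26, -0.97, 272.61], [0.0, 0.0, 0.0, 1.0]] [-7.21839962e-01  6.03136729e-01  1.69504980e+00  7.73788424e-05
  8.43387206e-01 -7.07473454e-01]
tcp px wrist [322.73052821 226.03361275] grasp [322.84908883 235.74439892] side [336.33408635 119.9453082 ] top [431.09351773 214.27618387]
[ 500.67932278 -339.85229442   95.        ]
[ 500.73780643 -337.89434728  101.        ]
[ 500.77679554 -336.58904919  105.        ]
(array([ 499.50103574, -398.11795326,  -82.04453192]), [np.float64(0.7208853344987433), np.float64(0.7208853344987222)])
-345 [320.60967708 229.09196176] [431.36079771 214.73748572] [336.99142007 113.2729228 ]
-350 [320.73085462 236.7682456 ] [433.37660027 214.70603685] [337.06023788 112.07532863]
-355 [320.85033977 244.33746953] [435.39203813 214.67460022] [337.12867    110.88423129]
-360 [320.96816852 251.8019079 ] [437.4071132  214.64317581] [337.19671945 109.69958188]
```

View pics/z.png

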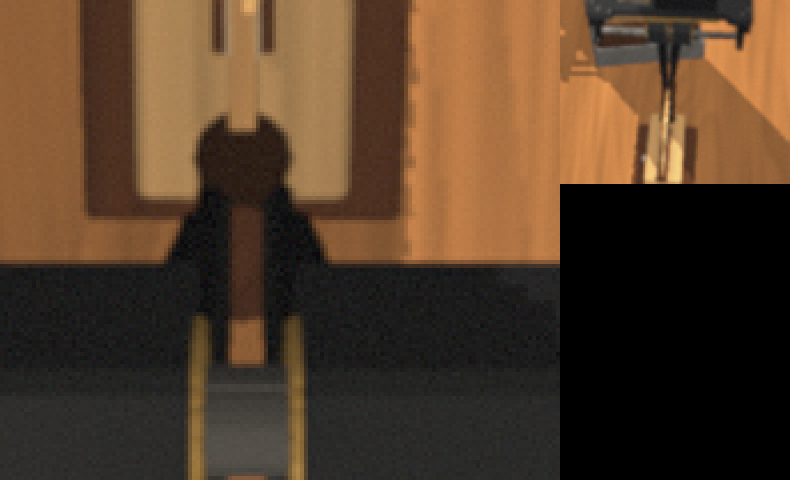

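```bash
python3 - <<'E'
from h import *
w=camera_info("wrist");t=camera_info("top");s=camera_info("side")
for n,v,z in(("blkfront",80,43),("blkrear",230,43),("cardfar",60,110),("cardnear",212,110),("discTop",208,101),("discBot",231,101),("slot end",192,43)):print(n,np.round(onz(w,321,v,z),1))
print("block rear top view",onz(t,433,215,43),"base end",onz(w,321,234,8))
a=cv2.imread("pics/w1.png")[70:200,290:360];b=cv2.imread("pics/side.png")[95:160,310:365];c=cv2.imread("pics/top.png")[195:235,395:450]
R=np.zeros((520,780,3),np.uint8)
for im,x,y,k in((a,0,0,4),(b,290,0,6),(c,630,0,0)):
    if k: i=cv2.resize(im,None,fx=k,fy=k,interpolation=3);R[:i.shape[0],x:x+i.shape[1]]=i[:520]
i=cv2.resize(cv2.rotate(c,cv2.ROTATE_90_CLOCKWISE),None,fx=3.7,fy=3.7,interpolation=3);R[:i.shape[0],630:630+i.shape[1]]=i
cv2.imwrite("pics/z2.png",R)
E
```

```text
blkfront [ 502.5 -252.9   43. ]
blkrear [ 500.8 -367.1   43. ]
cardfar [ 502.6 -252.   110. ]
cardnear [ 501.4 -331.4  110. ]
discTop [ 501.4 -331.6  101. ]
discBot [ 501.2 -346.2  101. ]
slot end [ 501.3 -335.3   43. ]
block rear top view [ 500.46163339 -367.56697057   43.        ] base end [ 500.53091465 -384.11989838    8.        ]
```

View pics/z2.png

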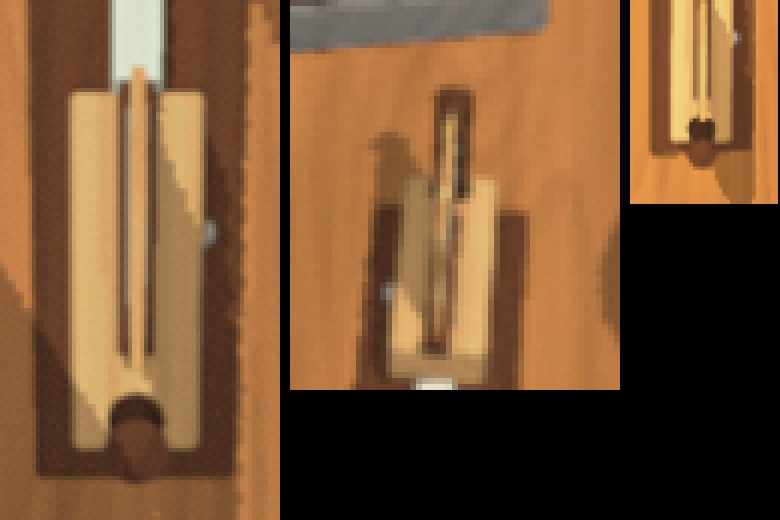

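```bash
python3 - <<'E'
from h import *
s=camera_info("side");p=state()["eef_pos"]
print(state()["opening"],proj(s,p),proj(s,[501,-348,43]),proj(s,[501,-348,101]))
for f in("pics/side.png","pics/w2s.png"):
    g=cv2.imread(f)[96:130,328:348]
    print(f)
    for k,r in enumerate(g):print(96+k,' '.join("%3d/%-3d"%(q[2],q[0]) for q in r[1:17]))
E
```

```text
0.006510136244764857 [336.33408635 119.9453082 ] [336.46304102 128.60073953] [337.0327572  112.55358393]
pics/side.png
96 119/107 118/107 118/108 118/106 112/102 113/101 116/104 122/109 121/108 117/104 116/103 116/102 117/105 117/106 115/104 113/101
97 116/105 117/103 118/107 113/102 110/100 114/101 119/108 121/108 119/106 113/102 115/103 115/103 119/106 117/104 115/103 111/99 
98 117/105 116/104 111/100 111/100 112/102 118/107 119/107 118/105 116/105 116/103 115/103 117/105 115/103 112/101 109/99  107/98 
99 114/104 113/103 108/98  112/102 118/107 116/106 118/108 112/102 112/104 114/106 114/107 114/105 112/104 106/99  106/99  106/97 
100 113/107 110/102 108/102 114/106 116/106 114/104 113/100 114/98  115/98  117/101 124/103 129/103 136/106 132/100 131/95  133/89 
101 126/103 130/101 131/103 130/100 129/92  128/84  135/77  147/78  142/73  147/71  163/77  170/75  185/80  184/76  186/78  189/76 
102 159/72  173/73  171/76  167/73  170/68  175/67  184/68  191/70  194/72  196/68  199/70  199/69  201/71  198/71  197/69  200/70 
103 183/63  183/64  177/63  175/62  181/66  186/64  192/69  1
[... 7298 characters left out ...]
  150/64  164/71  163/69  158/67  155/62 
125 158/76  177/87  182/90  173/85  131/65  132/61  220/104 225/108 135/75   59/33   89/42  155/76  185/91  185/87  176/82  158/70 
126 163/78  183/91  186/91  173/87  122/58  143/70  235/123 238/131 137/75   54/27   82/41  147/73  186/92  194/96  185/92  160/75 
127 167/84  181/90  186/93  175/87  136/67  156/76  236/123 232/129 126/70   65/31  104/51  161/80  187/92  193/97  184/90  156/73 
128 170/84  185/93  186/93  182/90  164/82  173/82  230/115 201/107 124/67  110/54  143/71  177/86  189/95  193/96  182/89  152/72 
129 173/87  185/91  186/91  183/90  170/85  178/82  226/106 187/102 144/76  157/77  172/86  183/91  191/94  191/94  181/90  144/67
```

>>> move_arm(commands=[[[0,0.5,0],[0,0,0],0],[[0,0.5,0],[0,0,0],0],[[0,0.5,0],[0,0,0],0],[[0,0.5,0],[0,0,0],0],[[0,0,0],[0,0,0],0]])

```text
t: 5.0
eef_pos: [502.3, -333.6, 69.3]
tcp_rot: [-3.142, -0.0, 1.557]
ft_force: [0.1, 0.7, 0.3]
opening: 0.01
grip_force: 0.0
```

```bash
python3 - <<'E'
from h import *
w=read_camera("wrist");s=read_camera("side");t=read_camera("top")
print(state()["ft_force"],state()["opening"],state()["eef_pos"])
cv2.imwrite("pics/w3.png",w)
a=cv2.resize(w[170:290,250:400],None,fx=3.2,fy=3.2,interpolation=3);b=cv2.resize(s[90:145,305:370],None,fx=4.6,fy=4.6,interpolation=3);c=cv2.resize(t[190:240,370:445],None,fx=4,fy=4,interpolation=3)
R=np.zeros((460,790,3),np.uint8);R[:384,:480]=a;R[:b.shape[0],485:485+b.shape[1]]=b[:,:300];R[255:455,485:785]=c
cv2.imwrite("pics/m3.png",R)
E
```

```text
[-1.03204521  0.11297058 -0.98336598] 0.004306908706674906 [ 502.31754918 -334.33484936   69.29507297]
```

View pics/m3.png

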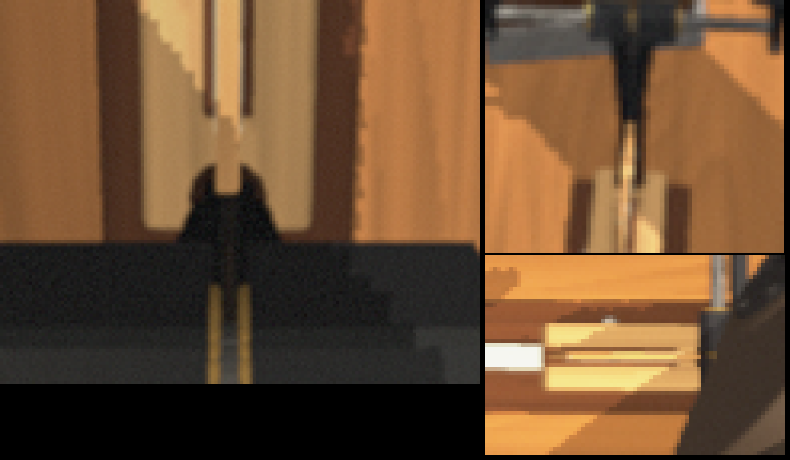

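The carriage moved about 10 mm for a 20 mm tool move, and the shut fingertips seem to sit in front of the post rather than around it. I'll lift clear and measure the post again by colour.

>>> move_arm(commands=[[[0,-0.5,2],[0,0,0],0],[[0,0,4],[0,0,0],0],[[0,-2,4],[0,0,0],0],[[0,-3.5,2],[0,0,0],0],[[0,0,0],[0,0,0],0],[[0,0,0],[0,0,0],0]])

```text
t: 5.75
eef_pos: [501.8, -394.6, 188.9]
tcp_rot: [-3.142, -0.0, 1.555]
ft_force: [0.0, -0.3, -0.1]
opening: 0.005
grip_force: 0.0
```

```bash
python3 - <<'E'
from h import *
p=state()["eef_pos"];W=camera_info("wrist");w=read_camera("wrist");t=read_camera("top");s=read_camera("side")
T=camera_info("top");S=camera_info("side");np.save("W4.npy",W)
cv2.imwrite("pics/w4.png",w);cv2.imwrite("pics/t4.png",t);cv2.imwrite("pics/s4.png",s)
print(p,"tcp px",proj(W,p))
for y in(-340,-345,-350):print(y,"z101 w",proj(W,[501,y,101]).round(),"s",proj(S,[501,y,101]).round(1),"t",proj(T,[501,y,101]).round(1))
a=cv2.resize(w[100:300,240:400],None,fx=2.9,fy=2.9,interpolation=3);b=cv2.resize(s[95:140,310:365],None,fx=5.8,fy=5.8,interpolation=3)
R=np.zeros((580,790,3),np.uint8);R[:580,:464]=a;R[:261,470:470+319]=b;c=cv2.resize(t[195:235,385:445],None,fx=5.2,fy=5.2,interpolation=3);R[270:270+c.shape[0],470:470+312]=c
cv2.imwrite("pics/m4.png",R)
E
```

```text
[ 501.84238248 -394.64429431  188.9076152 ] tcp px [322.69973268 226.12807895]
-340 z101 w [321. 141.] s [336.9 114.5] t [429.3 214.8]
-345 z101 w [321. 147.] s [337.  113.3] t [431.4 214.7]
-350 z101 w [321. 152.] s [337.1 112.1] t [433.4 214.7]
```

View pics/m4.png

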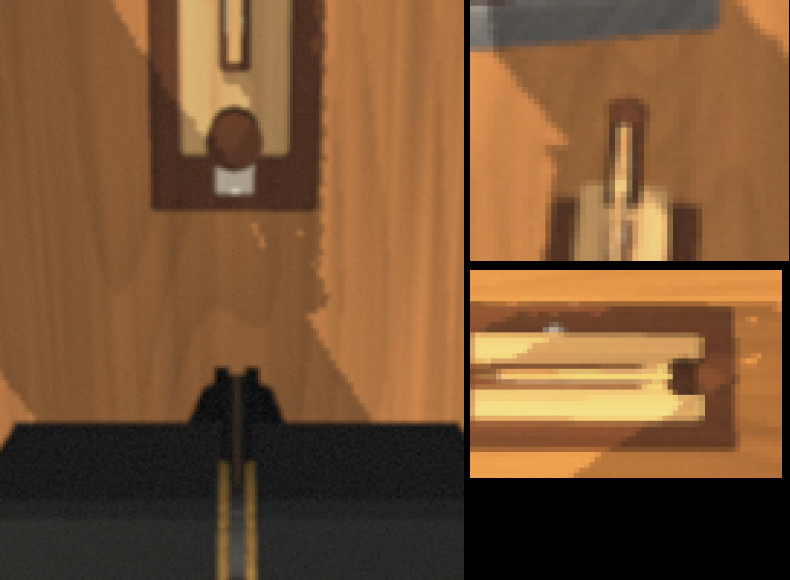

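```bash
python3 - <<'E'
from h import *
S=camera_info("side");p=state()["eef_pos"]
print("tcp",proj(S,p),"up30",proj(S,p+[0,0,30]),"head",proj(S,[501,-346,101]))
s=cv2.imread("pics/s4.png")
u=int(proj(S,p)[0]);g=s[50:112,u-12:u+13].max(2)
for k,r in enumerate(g):print(50+k,''.join('#' if v<45 else '+' if v<75 else '.' for v in r))
E
```

```text
tcp [338.21322442  75.66480058] up30 [338.55112077  65.94253648] head [337.00521463 113.03288186]
50 ..........######+........
51 ..........######+........
52 ..........######+........
53 ..........######+........
54 ..........######.........
55 ..........+#####.........
56 ..........+#####.........
57 ..........+####+.........
58 ..........+####+.........
59 ...........####+.........
60 ...........####+.........
61 ...........####..........
62 ...........####..........
63 ...........+##+..........
64 ...........+##...........
65 ............#+...........
66 ............++...........
67 .........................
68 .........................
69 .........................
70 .........................
71 .........................
72 .........................
73 .........................
74 .........................
75 .........................
76 .........................
77 .........................
78 .........................
79 .........................
80 .........................
81 .........................
82 .........................
83 .........................
84 .........................
85 .........................
86 .................++++.+..
87 ..........+.++++++++++++.
88 ..++++++++++++++++++++++.
89 +++++++++++++++++++++++++
90 +++++++++++++++++++++++++
91 ++++++++++++++++++++++++.
92 ++++++++++++++++.........
93 +++.++...................
94 .........................
95 .........................
96 .........................
97 .........................
98 .........................
99 .........................
100 .........................
101 .........................
102 .........................
103 .........................
104 .........................
105 .........................
106 .........................
107 .........................
108 .........................
109 .........................
110 .........................
111 .........................
```

```bash
python3 - <<'E'
from h import *
S=camera_info("side");W=camera_info("wrist");T=camera_info("top");p=state()["eef_pos"]
print(p,tri((S,337.7,66),(W,321.7,227.3)))
t=cv2.imread("pics/t4.png");u,v=proj(T,p);print(u,v,proj(T,p+[0,9,30]))
u,v=int(u),int(v);g=t[v-12:v+13,u-25:u+20].max(2)
for k,r in enumerate(g):print(v-12+k,u-25,''.join('#' if x<45 else '+' if x<75 else '.' for x in r))
E
```

```text
[ 501.96170012 -393.35076317  188.12265777] (array([ 502.68516683, -380.33863887,  226.73832654]), [np.float64(1.247772307868132), np.float64(1.2477723078681364)])
464.9376887678988 213.64156537788605 [466.35045487 213.54783608]
201 439 ....................................+.......#
202 439 .................................++##+++++++#
203 439 .................................####+++++++#
204 439 .................................+###+++++++#
205 439 .................................+###+++++++#
206 439 .................................+###+++++++#
207 439 .................................+###+++++++#
208 439 .................................+###+++++++#
209 439 .................................+###+++++++#
210 439 .................................#####++++++#
211 439 ..............................++#####+++++++#
212 439 ..............................#######+++++++#
213 439 ............................+######++.......#
214 439 .............................++++++.........#
215 439 ............................+########+++.++++
216 439 ............................++#######++++++++
217 439 ...............................#######+++++++
218 439 ..................................####+++++++
219 439 ..................................####+++++++
220 439 ..................................####+++++++
221 439 ..................................####+++++++
222 439 ..................................####+++++++
223 439 ..................................####+++++++
224 439 ..................................####+++++++
225 439 ..................................####+++++++
```

The triangulation explains it. The real fingertips sit about 37 mm above the reported TCP, so they closed above the post head, and my test move only nudged the card end. In this view the post head is at wrist (321,147.6), i.e. y ≈ -346. I'll allow for the 37 mm and regrasp.

>>> move_arm(commands=[[[-0.1,1.2,0],[0,0,0],0.6],[[0,1.2,0],[0,0,0],0.6],[[0,1.2,0],[0,0,0],0.6],[[0,1.2,0],[0,0,0],0.6],[[0,0,-2.4],[0,0,0],0.6],[[0,0,-2.4],[0,0,0],0.6],[[0,0,-2.4],[0,0,0],0.6],[[0,0,-2.5],[0,0,0],0.6],[[0,0,-2.5],[0,0,0],0.6],[[0,0,-2.5],[0,0,0],0.6]])

```text
t: 6.9
eef_pos: [501.4, -345.5, 41.6]
tcp_rot: [3.141, 0.0, 1.557]
ft_force: [-0.1, -0.1, 0.2]
opening: 0.596
grip_force: 0.0
```

>>> move_arm(commands=[[[0,0,0],[0,0,0],0],[[0,0,0],[0,0,0],0],[[0,0,0],[0,0,0],0],[[0,0,0],[0,0,0],0],[[0,0,0],[0,0,0],0],[[0,0,0],[0,0,0],0],[[0,0,0],[0,0,0],0],[[0,0,0],[0,0,0],0]])

```text
t: 7.7
eef_pos: [501.7, -346.7, 43.0]
tcp_rot: [3.14, 0.001, 1.556]
ft_force: [0.4, 0.9, 6.8]
opening: 0.185
grip_force: 30.0
```

>>> move_arm(commands=[[[0.02,1,0],[0,0,0],0],[[0.02,1,0],[0,0,0],0],[[0.02,1,0],[0,0,0],0],[[0.02,1,0],[0,0,0],0],[[0.02,1,0],[0,0,0],0],[[0.02,1,0],[0,0,0],0],[[0.02,1,0],[0,0,0],0],[[0.02,1,0],[0,0,0],0],[[0.02,1,0],[0,0,0],0],[[0.02,0.8,0],[0,0,0],0]])

```text
t: 8.7
eef_pos: [503.7, -248.9, 43.0]
tcp_rot: [3.14, 0.002, 1.557]
ft_force: [1.1, -2.6, 6.1]
opening: 0.181
grip_force: 30.0
```

>>> move_arm(commands=[[[0,0.3,0],[0,0,0],0],[[0,0.3,0],[0,0,0],0],[[0,0.2,0],[0,0,0],0]])

```text
t: 9.0
eef_pos: [504.1, -241.3, 43.1]
tcp_rot: [3.139, 0.002, 1.557]
ft_force: [-4.1, -14.7, 5.0]
opening: 0.184
grip_force: 30.0
```

>>> move_arm(commands=[[[0,0.2,0],[0,0,0],0],[[0,0.2,0],[0,0,0],0],[[0,0,0],[0,0,0],0]])

```text
t: 9.3
eef_pos: [504.3, -241.0, 43.3]
tcp_rot: [3.138, 0.007, 1.557]
ft_force: [-6.2, -29.6, 2.4]
opening: 0.182
grip_force: 30.0
```

>>> move_arm(commands=[[[0,0.2,0],[0,0,0],0],[[0,0.2,0],[0,0,0],0],[[0,0,0],[0,0,0],0]])

```text
t: 9.6
eef_pos: [504.4, -237.7, 43.4]
tcp_rot: [3.137, 0.008, 1.557]
ft_force: [-7.5, -32.0, 3.3]
opening: 0.182
grip_force: 30.0
```

```bash
python3 - <<'E'
from h import *
t=read_camera("top");T=camera_info("top")
cv2.imwrite("pics/t5.png",t)
for v in(209,221):
  print(v,[(330+k,tuple(int(x) for x in q[::-1])) for k,q in enumerate(t[v,330:350])])
for u in(334,336,338,340):print(u,onz(T,u,209,43)[1],onz(T,u,209,8)[1])
a=t[205:226,330:400].max(2)
for r in a:print(' '.join("%3d"%x for x in r[::2]))
E
```

```text
209 [(330, (231, 151, 75)), (331, (230, 152, 76)), (332, (230, 151, 75)), (333, (230, 151, 75)), (334, (230, 152, 76)), (335, (220, 140, 70)), (336, (170, 107, 56)), (337, (131, 78, 46)), (338, (150, 88, 53)), (339, (149, 87, 52)), (340, (135, 80, 47)), (341, (112, 67, 40)), (342, (123, 74, 44)), (343, (123, 74, 45)), (344, (149, 101, 60)), (345, (226, 176, 104)), (346, (245, 222, 134)), (347, (246, 225, 137)), (348, (245, 225, 137)), (349, (245, 224, 137))]
221 [(330, (237, 161, 80)), (331, (237, 160, 79)), (332, (237, 160, 78)), (333, (237, 161, 79)), (334, (237, 161, 79)), (335, (221, 142, 72)), (336, (145, 90, 49)), (337, (130, 77, 45)), (338, (151, 87, 51)), (339, (150, 89, 52)), (340, (135, 79, 47)), (341, (110, 68, 39)), (342, (118, 71, 41)), (343, (119, 72, 43)), (344, (152, 105, 62)), (345, (228, 183, 107)), (346, (246, 227, 139)), (347, (245, 228, 140)), (348, (245, 229, 140)), (349, (245, 229, 141))]
334 -108.63176614089863 -110.82696269638072
336 -113.84839943262773 -116.22458947801903
338 -119.0661388621553 -121.62336077541514
340 -124.28498015545892 -127.0232721662575
2
[... 2238 characters left out ...]

237 237 237 145 151 135 118 152 246 245 245 245 245 245 245 245 245 245 245 245 236  82  71  71  69  69  70 104 111 110 110 108 107  93  97
235 235 235 144 151 136 118 165 245 245 245 245 245 245 245 245 245 245 245 245 209  82  71  70  69  66  80 112 112 110 109 108 106  96  94
236 236 236 145 152 135 152 159 204 208 213 218 220 220 220 221 222 223 224 225 130  72  69  71  70  68  83 112 114 110 110 110 103  95  94
240 240 240 157 141 149 155 154 158 159 159 160 160 160 159 160 162 162 161 161  96  71  71  68  70  67  99 114 113 112 110 110 100  93  94
241 241 240 162 148 149 152 151 150 150 150 149 150 150 148 148 147 147 147 143  75  72  71  70  68  71 107 115 113 112 112 111  96  92  94
```

By the top view the block front (px 344.7) is still about 10 mm short of the stop (px 340.5), so the carriage is riding on the ball. I'll ease the side load and push on.

>>> move_arm(commands=[[[-0.1,0.2,0],[0,0,0],0],[[0,0.2,0],[0,0,0],0],[[0,0,0],[0,0,0],0]])

```text
t: 9.95
eef_pos: [504.4, -234.0, 43.5]
tcp_rot: [3.135, 0.008, 1.556]
ft_force: [-2.4, -32.3, 1.0]
opening: 0.182
grip_force: 30.0
```

```bash
cat > fr.py <<'E'
from h import *
t=read_camera("top");T=camera_info("top")
r=[]
for v in(209,219,221):
    g=t[v,336:400,2].astype(float);k=np.argmax(g[6:]>190)+6;u=336+k-1+(190-g[k-1])/(g[k]-g[k-1]);r.append(u)
print("front px",np.round(r,2),"y",onz(T,np.median(r),215,43)[1].round(1));s=state();print(s["ft_force"].round(1),s["eef_pos"].round(1),s["moment"].round(2))
E
python3 fr.py
```

```text
front px [344.53 344.54 344.5 ] y -135.8
[ -2.2 -32.5   1.1] [ 504.4 -233.9   43.5] [-5.65  0.48 -0.  ]
```

The carriage is jammed against the ball, and my grip slipped along the post while carrying a side load. I'll let go, go behind the post, and push with shut fingers, lower down and with no side constraint.

>>> move_arm(commands=[[[0,-0.4,0],[0,0,0],0.5],[[0,-0.3,0],[0,0,0],0.5],[[0,0,0],[0,0,0],0.5],[[0,0,0],[0,0,0],0.5],[[-0.1,-1.8,0],[0,0,0],0.5],[[0,-2.2,0],[0,0,0],0.3],[[0,0,-0.8],[0,0,0],0],[[0,0,-0.7],[0,0,0],0],[[0,0,0],[0,0,0],0],[[0,0,0],[0,0,0],0]])

```text
t: 11.0
eef_pos: [501.1, -274.8, 26.9]
tcp_rot: [-3.141, -0.001, 1.557]
ft_force: [-0.5, 0.2, -0.0]
opening: 0.139
grip_force: 0.0
```

```bash
python3 fr.py
```

```text
front px [344.52 344.54 344.51] y -135.8
[ 0.5 -0.3  0.3] [ 501.3 -274.9   27.2] [-0.07  0.09 -0.05]
```

>>> move_arm(commands=[[[0.2,0.3,0],[0,0,0],0],[[0,0.3,0],[0,0,0],0],[[0,0.3,0],[0,0,0],0],[[0,0.2,0],[0,0,0],0],[[0,0.2,0],[0,0,0],0],[[0,0.2,0],[0,0,0],0]])

```text
t: 11.65
eef_pos: [503.8, -262.6, 27.7]
tcp_rot: [3.14, 0.004, 1.557]
ft_force: [-6.0, -23.4, -1.9]
opening: 0.002
grip_force: 11.5
```

>>> move_arm(commands=[[[0,0.2,0],[0,0,0],0],[[0,0.2,0],[0,0,0],0],[[0,0,0],[0,0,0],0]])

```text
t: 11.95
eef_pos: [504.0, -262.3, 28.0]
tcp_rot: [3.138, 0.008, 1.557]
ft_force: [-8.4, -38.8, -5.8]
opening: 0.003
grip_force: 18.5
```

```bash
python3 fr.py
```

```text
front px [344.52 344.53 344.49] y -135.8
[ -9.4 -37.8  -3.9] [ 504.  -262.3   28. ] [-6.05  1.5   0.05]
```

The carriage did not move under 38 N, and it did not spring back when I let go, so it looks home against the stop. I'll back off, rise, and check the carriage from above.

>>> move_arm(commands=[[[0,-1,0],[0,0,0],0],[[0,-1,1],[0,0,0],0.4],[[0,0,4],[0,0,0],1],[[0,0,4],[0,0,0],1],[[0,0,4],[0,0,0],1],[[0,0,3],[0,0,0],1],[[0,0,0],[0,0,0],1],[[0,0,0],[0,0,0],1]])

```text
t: 12.8
eef_pos: [503.3, -276.3, 188.0]
tcp_rot: [3.14, 0.001, 1.557]
ft_force: [0.1, -0.2, -0.6]
opening: 0.535
grip_force: 0.0
```

```bash
python3 fr.py; python3 - <<'E'
from h import *
W=camera_info("wrist");print(np.round(W["cam_to_world"],3).tolist());w=read_camera("wrist");cv2.imwrite("pics/w6.png",w)
c=cv2.resize(w[0:215,230:430],None,fx=2.7,fy=2.7,interpolation=3);cv2.imwrite("pics/w6c.png",c)
E
```

```text
front px [344.59 344.6  344.56] y -136.0
[ 0.   0.5 -0.7] [ 503. -276.  187.] [-0.11  0.07  0.07]
[[1.0, -0.013, -0.005, 503.159], [-0.014, -0.966, -0.258, -203.625], [-0.001, 0.258, -0.966, 390.411], [0.0, 0.0, 0.0, 1.0]]
```

View pics/w6c.png

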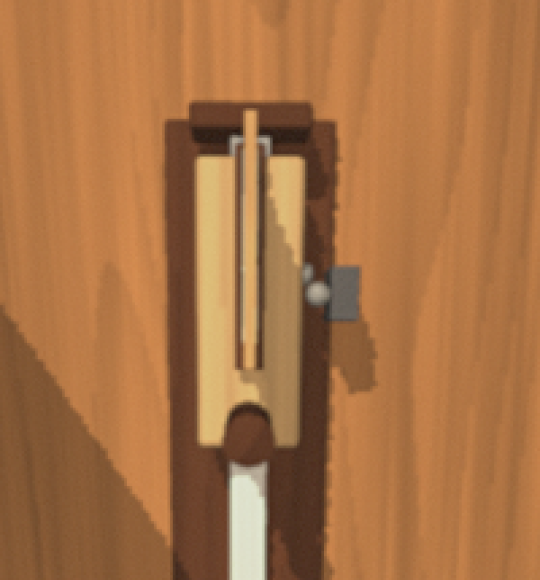

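```bash
python3 - <<'E'
from h import *
W=camera_info("wrist");f=lambda x,y,z:onz(W,230+x/2.7,y/2.7,z).round(1)
for z in(30,36):print("bump",f(307,272,z),"ball",f(318,293,z))
print("stop face bottom z16-20",f(250,140,16),f(250,140,20),"stop top edge z40",f(250,125,40),f(250,125,50),"front",f(215,156,43),f(285,156,43))
print("rear",f(230,446,43),"base front",f(175,121,8),f(330,121,8))
print("card",f(250.5,112,110),f(249.5,366,110),f(250,366,110),"post",f(248,435,101))
W1=np.array
E
```

```text
bump [ 528.5 -180.3   30. ] ball [ 533.2 -188.9   30. ]
bump [ 528.1 -180.7   36. ] ball [ 532.7 -189.1   36. ]
stop face bottom z16-20 [ 505.1 -126.1   16. ] [ 505.1 -126.9   20. ] stop top edge z40 [ 505.1 -125.7   40. ] [ 505.  -127.9   50. ] front [ 491.1 -137.2   43. ] [ 518.7 -137.6   43. ]
rear [ 494.8 -251.9   43. ] base front [ 473.  -116.5    8. ] [ 539.6 -117.5    8. ]
card [ 504.9 -137.6  110. ] [ 503.6 -215.5  110. ] [ 503.7 -215.5  110. ] post [ 502.7 -240.   101. ]
```

Seen from above, the carriage's bump (crop (307,272)) is 8.5 mm past the detent ball (318,293), and the carriage held there against 38 N, so it is home. The card's top edge runs from (504.9,-137.6) to (503.6,-215.5). Next I go to the clip with a quarter turn.

>>> move_arm(commands=[[[0.2,3.8,0.5],[0,0,7.5],1],[[0.2,3.8,0.5],[0,0,7.5],1],[[0.2,3.8,0.5],[0,0,7.5],1],[[0.2,3.8,0.5],[0,0,7.5],1],[[0.2,3.8,0.5],[0,0,7.5],1],[[0.2,3.8,0.5],[0,0,7.5],1],[[0.2,3.8,0.5],[0,0,7.5],1],[[0.2,3.8,0],[0,0,7.5],1],[[0.2,3.8,0],[0,0,7.5],1],[[0.2,3.8,0],[0,0,7.5],1]])

```text
t: 13.9
eef_pos: [522.7, 105.2, 221.1]
tcp_rot: [-3.141, -0.002, 2.871]
ft_force: [0.4, 0.1, 0.2]
opening: 1.005
grip_force: 0.0
```

>>> move_arm(commands=[[[0,3.8,0],[0,0,7.5],1],[[0,3.9,0],[0,0,7.5],1],[[0,0,0],[0,0,0],1],[[0,0,0],[0,0,0],1]])

```text
t: 14.3
eef_pos: [522.7, 181.1, 221.0]
tcp_rot: [-3.141, -0.002, 3.128]
ft_force: [-0.1, -0.0, -0.5]
opening: 1.005
grip_force: 0.0
```

```bash
python3 - <<'E'
from h import *
p=state()["eef_pos"];W=camera_info("wrist");w=read_camera("wrist");cv2.imwrite("pics/w7.png",w)
print(p,state()["tcp_rot"])
for n,q in(("barA",[524,207.5,157]),("barB",[524.5,160,157]),("piv",[524,184,114])):print(n,proj(W,q).round())
hsv=cv2.cvtColor(w,cv2.COLOR_BGR2HSV)
m=((hsv[...,1]<50)&(hsv[...,2]>90)).astype(np.uint8)
n,l,st,c=cv2.connectedComponentsWithStats(m)
for i in range(1,n):
    if st[i,4]>60:print(st[i],c[i].round(1))
u,v=proj(W,[524,184,140]).astype(int)
g=w[v-34:v+50:2,u-66:u+66:2]
hs=cv2.cvtColor(g,cv2.COLOR_BGR2HSV)
for k in range(g.shape[0]):print(v-34+2*k,''.join(('#ABCDEFGH'[min(8,int(x[2])//30)] if x[1]<60 else '.') for x in hs[k]))
print("u0",u-66)
E
```

```text
[522.71460017 181.07386634 221.01210654] [-3.14107354e+00 -1.80856350e-03  3.12635529e+00]
barA [350. 205.]
barB [299. 206.]
piv [324. 195.]
[294 182  22  45 609] [304.  204.2]
[331 183  23  42 631] [343.3 202.1]
[ 150  280  330   16 4617] [312.8 288.2]
166 ..................................................................
168 ..................................................................
170 ..................................................................
172 ..................................................................
174 ..................................................................
176 ...............................D..E...............................
178 ...............................CBBC...............................
180 ..............................CCBCBBC.............................
182 ............................CBCBBCBBBC............................
184 ...........................CDBBBBCBBCCCC..........................
186 ..........................CDDBBABCBABCCCCC........................
188 ........................CDDDDBABBBBABCCCCCCC.CCD.............
[... 1442 characters left out ...]
......................................................
232 ..................................................................
234 ..................................................................
236 ..................................................................
238 ..................................................................
240 ..................................................................
242 ..................................................................
244 ..................................................................
246 ..................................................................
248 ..................................................................
u0 258
```

```bash
python3 - <<'E'
from h import *
W=camera_info("wrist");T=camera_info("top");S=camera_info("side")
w=cv2.imread("pics/w7.png");hsv=cv2.cvtColor(w,cv2.COLOR_BGR2HSV)
m=((hsv[...,1]<60)&(hsv[...,2]>135)).astype(np.uint8);m[:175]=0;m[240:]=0;m[:,:285]=0;m[:,362:]=0
n,l,st,c=cv2.connectedComponentsWithStats(m)
for i in range(1,n):
    if st[i,4]<80:continue
    ys,xs=np.nonzero(l==i)
    a=[];
    for r in np.unique(ys):
        if st[i,1]+3<r<st[i,1]+st[i,3]-3:a.append((xs[ys==r].mean(),r))
    a=np.array(a);k=np.polyfit(a[:,1],a[:,0],1)
    v0,v1=st[i,1],st[i,1]+st[i,3]
    P=[onz(W,np.polyval(k,v),v,157)for v in(v0,v1)]
    print(st[i],P[0].round(1),P[1].round(1),"mid",((P[0]+P[1])/2).round(1),"dir",np.degrees(np.arctan2(*(P[0]-P[1])[[1,0]])).round(1))
# height check of bars: wrist bar centres with fixed cameras
print(tri((W,299.5,208.5),(T,220.3,208.7),(S,314,264)),tri((W,350,206.5),(T,199.3,208),(S,314,286)))
E
```

```text
[346 189   9  36 274] [509.  206.1 157. ] [543.8 207.6 157. ] mid [526.4 206.8 157. ] dir -177.5
[295 192  11  35 311] [511.1 160.3 157. ] [545.2 161.5 157. ] mid [528.1 160.9 157. ] dir -178.0
(array([525.281392  , 160.17644726, 157.45662825]), [np.float64(1.4282233912661972), np.float64(3.058965848793258), np.float64(1.7587586378966735)]) (array([524.48212612, 207.27980791, 158.26418145]), [np.float64(0.8633609839435824), np.float64(0.10667605177279761), np.float64(0.9220440554488523)])
```

>>> move_arm(commands=[[[0.3,0.3,0],[0,0,3],0.9],[[0,0,-3],[0,0,0],0.9],[[0,0,-3],[0,0,0],0.9],[[0,0,-3],[0,0,0],0.9],[[0,0,-1.5],[0,0,0],0.9],[[0,0,-1.3],[0,0,0],0.8],[[0,0,0],[0,0,0],0.65]])

```text
t: 15.05
eef_pos: [525.8, 182.5, 102.8]
tcp_rot: [-3.141, -0.003, -3.106]
ft_force: [-0.2, -0.9, 0.2]
opening: 0.786
grip_force: 0.0
```

```bash
python3 - <<'E'
from h import *
p=state();W=camera_info("wrist");w=read_camera("wrist");cv2.imwrite("pics/w8.png",w)
print(p["eef_pos"],p["tcp_rot"],p["ft_force"],p["opening"])
hs=cv2.cvtColor(w,cv2.COLOR_BGR2HSV)[180:300:3,230:420:3]
for k in range(hs.shape[0]):print(180+3*k,''.join(('#ABCDEFGH'[min(8,int(x[2])//30)] if x[1]<60 or x[2]<40 else '.') for x in hs[k]))
E
```

```text
[525.76260505 182.50930478 102.79703722] [-3.14117040e+00 -2.68055019e-03 -3.10561673e+00] [-0.24794585 -0.91745598  0.19038402] 0.7857290209556833
180 ................................................................
183 ................................................................
186 ................................................................
189 ................................................................
192 ................................................................
195 ................................................................
198 .............................E..E...............................
201 .............................CD.................................
204 ............................CDBABCC.............................
207 ...........................CDDBCBCCC............................
210 ..........................CCDBBCCCCCC...........................
213 .........................CDCCBBCCCCCCC..........................
216 ........................CDDCBABCBBCCCCC.........................
219 .......................CDDDBAAABBABCCCCC...........
[... 1107 characters left out ...]
##########
270 #A#AA####......CCDCCBB...................CBCCDCC.....AAA###AA###
273 ABBAAABAAAAAAAAAAAAAAAAAAAAAAAAAAAAAAAAAAAAAAAAAAAAAAAAAAAAAAAAA
276 BBBBBBBBBBBBBBBBBBBBBBBBBBBBBBBBBBBCBBBBBBBBBBBBBBBBBBBBBBBBBBBB
279 BBBBBBBBBBBBBBBBBBBBBBBBBBBBBBBBBBBBBBBBBBBBBBBBBBBBBBBBBBBBBBBB
282 CCCCCCCCCCCCCCCCCCCCCCCCCCCCCCCCCCCCCCCCCCCCCCCCCCCCCCCCCCCCCCCC
285 CCCCCCCCCCCCCCCCCCCCCCCCCCCCCCCCCCCCCCCCCCCCCCCCCCCCCCCCCCCCCCCC
288 CCCCCCCCCCCCCCCCCCCCCCCCCCCCCCCCCCCCCCCCCCCCCCCCCCCCCCCCCCCCCCCC
291 CCCCCCCCCCCCCCCCCCCCCCCCCCCCCCCCCCCCCCCCCCCCCCCCCCCCCCCCCCCCCCCC
294 CCCCCCCCCCCCCCCCCCCCCCCCCCCCCCCCCCCCCCCCCCCCCCCCCCCCCCCCCCCCCCCC
297 BBBBBBBBBBBBBBBBBBBBBBBBBBBBBBBBBBBBBBBBBBBBBBBBBBBBBBBBBBBBBBBB
```

>>> move_arm(commands=[[[0,0.1,0],[0,0,0],0.5],[[0,0,0],[0,0,0],0.4],[[0,0,0],[0,0,0],0.2],[[0,0,0],[0,0,0],0],[[0,0,0],[0,0,0],0],[[0,0,0],[0,0,0],0],[[0,0,0],[0,0,0],0],[[0,0,0],[0,0,0],0]])

```text
t: 15.9
eef_pos: [526.3, 184.6, 104.2]
tcp_rot: [3.142, -0.0, -3.104]
ft_force: [-0.4, -0.2, -1.1]
opening: 0.324
grip_force: 30.0
```

>>> move_arm(commands=[[[0,0,0.5],[0,0,0],0],[[0,0,1],[0,0,0],0],[[0,0,1.5],[0,0,0],0],[[0,0,2],[0,0,0],0],[[0,0,2],[0,0,0],0],[[0,0,2],[0,0,0],0],[[0,0,0],[0,0,0],0]])

```text
t: 16.6
eef_pos: [527.4, 184.9, 197.4]
tcp_rot: [3.141, 0.005, -3.104]
ft_force: [0.3, 0.0, -0.6]
opening: 0.328
grip_force: 30.0
```

```bash
python3 - <<'E'
from h import *
p=state();W=camera_info("wrist");w=read_camera("wrist");cv2.imwrite("pics/w9.png",w);s=read_camera("side");cv2.imwrite("pics/s9.png",s)
print(p["eef_pos"],p["tcp_rot"],p["ft_force"],p["opening"])
hs=cv2.cvtColor(w,cv2.COLOR_BGR2HSV)[170:290:3,230:420:3]
for k in range(hs.shape[0]):print(170+3*k,''.join(('#ABCDEFGH'[min(8,int(x[2])//30)] if x[1]<60 or x[2]<40 else '.') for x in hs[k]))
S=camera_info("side");c=p["eef_pos"]
for n,z in(("bar",54),("piv",8),("tip",-35)):print(n,proj(S,c+[0,0,z]))
u,v=proj(S,c+[0,0,0]).astype(int)
hs=cv2.cvtColor(s,cv2.COLOR_BGR2HSV)[v-50:v+35,u-25:u+26]
for k in range(hs.shape[0]):print(v-50+k,''.join(('#ABCDEFGH'[min(8,int(x[2])//30)] if x[1]<60 or x[2]<40 else '.') for x in hs[k]))
print(u)
E
```

```text
[527.43138839 184.88609186 197.39588245] [ 3.14058521  0.00501163 -3.10358994] [ 0.27141898  0.01180717 -0.59347046] 0.3281903998358462
170 ................................................................
173 ................................................................
176 ................................................................
179 ................................................................
182 ................................................................
185 ................................................................
188 ................................................................
191 ................................................................
194 ........................C..........DD...........................
197 ........................CE.........DD...........................
200 ........................CD...BBB...CD...........................
203 ........................CC...BCC...C............................
206 ........................CC...BCC...CD...........................
209 ........................CC...BCB...CD..........................
[... 5955 characters left out ...]
........................
287 ...................................................
288 ...................................................
289 ...................................................
290 ...................................................
291 ...................................................
292 ...................................................
293 ...................................................
294 ...................................................
295 ...................................................
296 ...................................................
297 ...................................................
298 ...................................................
312
```

```bash
python3 - <<'E'
from h import *
W=camera_info("wrist");S=camera_info("side");c=state()["eef_pos"]
R=np.array([[np.cos(.038),-np.sin(.038),0],[np.sin(.038),np.cos(.038),0],[0,0,1]])
for z in(-28,-32,-36,-40,-44):
    print(z,"wrist far tips",[proj(W,c+R@np.array([17,s*14,z])).round(1).tolist() for s in(-1,1)],"side near jaw",proj(S,c+R@np.array([0,15,z])).round(1))
for z in(45,50,55,60):print(z,"bars far end",[proj(W,c+R@np.array([17,s*12,z])).round(1).tolist() for s in(-1,1)])
w=cv2.imread("pics/w9.png")
for v in(191,193,196,200,225):print(v,[(u,tuple(int(x) for x in w[v,u])) for u in list(range(296,310))+list(range(330,346))] if v in(196,) else '')
g=w[150:236:2,290:352:2]
for k in range(g.shape[0]):print(150+2*k,' '.join("%3d"%(int(x[2])-int(x[0])) for x in g[k]))
E
```

```text
-28 wrist far tips [[304.1, 235.4], [338.0, 235.4]] side near jaw [313.2 279.8]
-32 wrist far tips [[304.4, 233.6], [337.7, 233.6]] side near jaw [313.2 280.9]
-36 wrist far tips [[304.6, 231.9], [337.5, 231.9]] side near jaw [313.2 281.9]
-40 wrist far tips [[304.9, 230.3], [337.3, 230.3]] side near jaw [313.2 283. ]
-44 wrist far tips [[305.1, 228.7], [337.0, 228.7]] side near jaw [313.3 284. ]
45 bars far end [[300.6, 280.7], [341.3, 280.7]]
50 bars far end [[300.0, 285.2], [341.9, 285.2]]
55 bars far end [[299.4, 289.9], [342.5, 289.9]]
60 bars far end [[298.8, 294.9], [343.1, 294.9]]
191 
193 
196 [(296, (81, 125, 162)), (297, (78, 123, 161)), (298, (79, 122, 157)), (299, (77, 111, 140)), (300, (81, 99, 112)), (301, (84, 96, 101)), (302, (102, 115, 123)), (303, (135, 154, 162)), (304, (152, 174, 184)), (305, (149, 172, 186)), (306, (124, 152, 173)), (307, (84, 122, 154)), (308, (71, 111, 147)), (309, (70, 108, 142)), (330, (101, 159, 201)), (331, (100, 157, 198)), (332, (104, 155, 192)), (333, (121, 158, 180)), (334, (143, 163, 171)), (335, (140, 158, 167)), (336, (125, 142, 152
[... 5032 characters left out ...]
   9   8   8  19 100  87  23  12  15  18  64  84  93 101 105
226  65  61  57  33  23  15  17  15  20  55  87  21   7   8  11  10   8   9   4  16 100  85  19  18  17  17  16  18  19  41  62
228   0  10  15  15  17  17  17  17  15  17  59  21   8  10   9   9  10   8   5  15  95  70  13  17  16  18  15  16  16  14  13
230   3  16  20  20  18  19  20  20  24  23  48  23   8   9   9   7  10   9   6  17  96  71  14  22  21  22  20  22  23  29  24
232   1  16  22  26  25  28  34  33  32  28  49  23   7   8  11  11   8   9   5  15  95  74  19  25  28  32  33  34  33  32  23
234   4  15  20  23  24  29  34  32  30  28  49  25   8   9   7  10  10   8   6  19 102  76  15  24  29  32  32  34  33  32  21
```

The clip is held open and upright. From two views, its jaw tips sit about 33 mm below the reported TCP. Next I carry it over the card with a -93° turn.

>>> move_arm(commands=[[[-0.2,-3,0],[0,0,-7.75],0],[[-0.2,-3,0],[0,0,-7.75],0],[[-0.2,-3,0],[0,0,-7.75],0],[[-0.2,-3,0],[0,0,-7.75],0],[[-0.2,-3,0],[0,0,-7.75],0],[[-0.2,-3,0],[0,0,-7.75],0],[[-0.2,-3,0],[0,0,-7.75],0],[[-0.2,-3,0],[0,0,-7.75],0],[[-0.2,-3,0],[0,0,-7.75],0],[[-0.2,-3,0],[0,0,-7.75],0]])

```text
t: 17.7
eef_pos: [505.6, -116.5, 193.2]
tcp_rot: [-3.14, -0.001, 1.821]
ft_force: [0.4, -0.8, -0.1]
opening: 0.328
grip_force: 30.0
```

>>> move_arm(commands=[[[-0.2,-3,0],[0,0,-7.75],0],[[-0.1,-3.1,0],[0,0,-7.8],0],[[0,0,0],[0,0,0],0],[[0,0,0],[0,0,0],0]])

```text
t: 18.1
eef_pos: [502.8, -176.4, 193.3]
tcp_rot: [-3.14, -0.001, 1.556]
ft_force: [-0.1, 0.8, -0.8]
opening: 0.327
grip_force: 30.0
```

```bash
cat > look.py <<'E'
from h import *
import sys
p=state();W=camera_info("wrist");w=read_camera("wrist");cv2.imwrite("pics/%s.png"%sys.argv[1],w)
c=p["eef_pos"];print(c,p["tcp_rot"],p["ft_force"].round(1),p["opening"],p["grip_force"])
print("pred near tips z-29,-33,-37",[proj(W,c+[sx*13.5,17,z]).round(1).tolist() for z in(-29,-33,-37) for sx in(-1,1)])
print("card ends/mid",[proj(W,q).round(1).tolist() for q in([504.9,-137.6,110],[504.2,-176.5,110],[503.6,-215.5,110])])
g=w[120:236:3,286:358:2].astype(int)
for k in range(g.shape[0]):print(120+3*k,''.join('#' if x[2]-x[0]<45 and x[2]>55 else 'k' if x[2]<=55 else 'w' if x[2]>200 else '+' if x[2]>150 else '.' for x in g[k]))
E
python3 look.py w10
```

```text
[ 502.76736017 -176.43210875  193.28105266] [-3.14009451e+00 -9.37094126e-04  1.55589786e+00] [-0.1  0.8 -0.8] 0.32656155654976243 29.99556988477707
pred near tips z-29,-33,-37 [[305.5, 194.0], [339.3, 193.6], [305.8, 192.9], [339.0, 192.4], [306.0, 191.8], [338.7, 191.3]]
card ends/mid [[324.2, 158.4], [324.0, 197.9], [323.9, 234.8]]
120 ++++++++++++++++++++++++++++++++++++
123 ++++++++++++++++++++++++++++++++++++
126 ++++++++++++++++++++++++++++++++++++
129 ++++++++++++++++++++++++++++++++++++
132 +++++.............................++
135 +++++.............................++
138 +++++.............................++
141 +++++......###################....++
144 +++++......#################.##...++
147 ++++........###################...++
150 ++++........................#.##..++
153 ++++......+wwwww+.....+wwwww.###..++
156 ++++......+wwwww+.....+wwwww.#....++
159 +++++.....+wwwww+..w+#+wwww+......++
162 +++++.....+wwwww+.+w+.+wwww+......++
165 +++++.....+wwwww+.+w+#.+www+.#....++
168 +++++.....+wwwww+.+w+#.+www+.#....++
171 +++++.....+wwwww+.+w+#.+www+.###..++
174 +++++.....+wwwww+.+w+#.++ww+.###..++
177 +++++.....+wwwww+.+w+#..++w+.##...++
180 +++++.....+wwwww+.+w+...++++.####...
183 +++++.....+wwwww+.+w+..+++++###.####
186 +++++.....+wwwww+.+w+...++++####k###
189 +++++.....+wwww++.+w+#..+++.########
192 +++++..###+wwww++.+w+..+.##.########
195 +++++..###+wwwww+.+w+..+###.########
198 +++++..###+wwww+.#.++...###..#######
201 +++++..###+wwww.###.+..+###.########
204 +++++..###+wwww.###.+...###.####....
207 +++++..###+wwww.###.+...###.###.....
210 +++++..###.wwww.###.....###.####.++.
213 +++++..###.w+#########..###.###..++.
216 +++++..###.w+#########..########.+++
219 +++++..###.w+#########..########.+++
222 +++++..###.w+#########..########.+++
225 +++++.#####w+#########..########..++
228 +.k#########+#########..#########k#+
231 +kk#########.#########..#########kk.
234 kkk#########.##########.#########kkk
```

>>> move_arm(commands=[[[0.35,0,-1.4],[0,0,0],0],[[0,0,-1.4],[0,0,0],0],[[0,0,-1.4],[0,0,0],0],[[0,0,0],[0,0,0],0]])

```text
t: 18.55
eef_pos: [506.0, -174.8, 150.7]
tcp_rot: [-3.139, -0.002, 1.558]
ft_force: [0.2, 0.6, -1.1]
opening: 0.326
grip_force: 30.0
```

```bash
python3 look.py w11; python3 - <<'E'
from h import *
S=camera_info("side");T=camera_info("top");s=read_camera("side");cv2.imwrite("pics/s11.png",s);c=state()["eef_pos"]
print("near jaws bottoms side pred z-33",[proj(S,c+[sx*14,17,-33]).round(1).tolist() for sx in(-1,1)],"card",[proj(S,q).round(1).tolist() for q in([504.9,-137.6,110],[504.2,-176.5,110])])
u,v=proj(S,[504.2,-150,110]).astype(int)
g=s[v-25:v+20,u-22:u+22].astype(int)
for k in range(g.shape[0]):print(v-25+k,u-22,''.join('#' if x[2]-x[0]<45 and x[2]>55 else 'k' if x[2]<=55 else 'w' if x[2]>200 else '+' if x[2]>150 else '.' for x in g[k]))
W=camera_info("wrist");w=cv2.imread("pics/w11.png").astype(int)
for v in(196,200):print(v,[(u,w[v,u,2],w[v,u,2]-w[v,u,0]) for u in range(298,344)])
E
```

```text
[ 506.02967103 -174.80594666  150.68141996] [-3.13873417e+00 -1.52492371e-03  1.55818754e+00] [ 0.2  0.6 -1.1] 0.3260683995399955 29.995365142822266
pred near tips z-29,-33,-37 [[305.6, 194.0], [339.3, 193.6], [305.8, 192.9], [339.1, 192.5], [306.1, 191.8], [338.8, 191.4]]
card ends/mid [[320.8, 166.6], [320.6, 212.0], [320.4, 254.1]]
120 ++++++++++++++++++++++++++++++++++++
123 ++++++++++++++++++++++++++++++++++++
126 ++++++++++++++++++++++++++++++++++++
129 ++++++++++++++++++++++++++++++++++++
132 ++++++++++++++++++++++++++++++++++++
135 ++................................++
138 ++.................................+
141 ++.................................+
144 ++.......####.#########......#.....+
147 ++.......###############.####.#....+
150 +........################.#####....+
153 +.........#################.####...+
156 +.......+++++++.......++++..#####..+
159 +.......wwwwwww......+wwwww+.###...+
162 ++......wwwwwww....#.+wwwww+.##....+
165 ++......wwwwww+..++...wwwww+......++
168 ++......wwwwww+..ww..+wwwww+......++
171 ++......wwwwww+.+ww.#++wwww+.#.....+
174 ++......wwwwww+.+ww..
[... 5943 characters left out ...]
4(63), np.int64(17)), (325, np.int64(73), np.int64(36)), (326, np.int64(94), np.int64(49)), (327, np.int64(126), np.int64(63)), (328, np.int64(147), np.int64(71)), (329, np.int64(149), np.int64(76)), (330, np.int64(150), np.int64(76)), (331, np.int64(151), np.int64(75)), (332, np.int64(142), np.int64(67)), (333, np.int64(138), np.int64(38)), (334, np.int64(148), np.int64(26)), (335, np.int64(128), np.int64(21)), (336, np.int64(117), np.int64(21)), (337, np.int64(113), np.int64(19)), (338, np.int64(103), np.int64(24)), (339, np.int64(111), np.int64(43)), (340, np.int64(118), np.int64(58)), (341, np.int64(95), np.int64(43)), (342, np.int64(81), np.int64(25)), (343, np.int64(98), np.int64(22))]
```

The jaws straddle the card line, with inner edges at u 305.7 and 332.8 and the card at 320.5. Both views agree on the 110 mm edge height. I make a 1 mm correction and lower by 16 mm.

>>> move_arm(commands=[[[0.1,-0.1,-0.4],[0,0,0],0],[[0,0,-0.4],[0,0,0],0],[[0,0,-0.4],[0,0,0],0],[[0,0,-0.4],[0,0,0],0],[[0,0,0],[0,0,0],0],[[0,0,0],[0,0,0],0]])

```text
t: 19.25
eef_pos: [507.8, -177.4, 136.2]
tcp_rot: [-3.141, -0.0, 1.555]
ft_force: [-0.1, -0.3, -0.7]
opening: 0.326
grip_force: 30.0
```

```bash
python3 look.py w12; python3 - <<'E'
from h import *
S=camera_info("side");s=read_camera("side");c=state()["eef_pos"]
print("near jaw bottoms side pred z-33",[proj(S,c+[sx*14,17,-33]).round(1).tolist() for sx in(-1,1)])
g=s[138:178,314:352].astype(int)
for k in range(g.shape[0]):print(138+k,''.join('#' if x[2]-x[0]<45 and x[2]>55 else 'k' if x[2]<=55 else 'w' if x[2]>200 else '+' if x[2]>150 else '.' for x in g[k]))
E
python3 fr.py
```

```text
[ 507.75688155 -177.42282503  136.19409189] [-3.14148476e+00 -1.07438627e-04  1.55541488e+00] [-0.1 -0.3 -0.7] 0.32568715612835636 29.99535083770752
pred near tips z-29,-33,-37 [[305.4, 194.0], [339.1, 193.5], [305.6, 192.9], [338.9, 192.4], [305.9, 191.7], [338.6, 191.3]]
card ends/mid [[318.1, 165.8], [318.1, 214.1], [318.3, 258.6]]
120 ++++++++++++++++++++++++++++++++++++
123 ++++++++++++++++++++++++++++++++++++
126 ++++++++++++++++++++++++++++++++++++
129 ++++++++++++++++++++++++++++++++++++
132 ..................................++
135 ..................................++
138 .............................#.....+
141 .............................#.....+
144 .......########################....+
147 .......########################...++
150 ........#######################....+
153 .............##..#.##......####....+
156 ......+ww+++++......+++++++.####..++
159 ......+wwwwww+....#.+wwwwww+####..++
162 ......+wwwwww+....#.+wwwwww+......++
165 ......+wwwwww+.+++##.wwwwww+#.....++
168 ......+wwwwww+.+w+##+wwwwww.#.....++
171 ......+wwwwww+.+w+#.++wwwww.##....++
174 ......+wwwwww+.+w+##.
[... 2021 characters left out ...]
4 +++ww+......++++++w+.+wwwwww......wwww
165 +++ww+.....+++++++w+.+wwwwww......wwww
166 +++++......+++++++w+.+wwwwww.....+wwww
167 w+##.##....+++++++w+.+wwwwww......wwww
168 ++#####..#.+++++.++..+wwwww+.....+wwww
169 ..#######..+++++.++..+wwwww+.....+wwww
170 .#########.+++++.++..+wwwww+.....+wwww
171 .#########.+++++.++..+wwwww+.....+wwww
172 .#########.+++++.++..+wwwww+.....+wwww
173 .#########++++++.++..wwwwww......+wwww
174 .#########+w++++.++.+wwwwww......+wwww
175 .#########www+++.++.+wwwwww......+wwww
176 .########.www+++.++.+wwwwww......+wwww
177 .######.#.wwww+..++.+wwwwww......+wwww
front px [344.65 350.67 350.89] y -151.8
[ 0.6  0.4 -1.2] [ 507.9 -177.5  136.4] [-0.05  0.09  0.04]
```

>>> move_arm(commands=[[[-0.1,0.1,-0.1],[0,0,0],0],[[0,0,0],[0,0,0],0],[[0,0,0],[0,0,0],0],[[0,0,0],[0,0,0],0]])

```text
t: 19.8
eef_pos: [506.8, -176.4, 135.3]
tcp_rot: [3.141, 0.0, 1.555]
ft_force: [0.5, 0.2, -1.3]
opening: 0.327
grip_force: 30.0
```

```bash
python3 look.py w13 | sed -n '1p;24,30p'; python3 -c "
from cell import env
print(env.job_done())"
```

```text
[ 506.79580865 -176.42203265  135.30628728] [3.14142771e+00 5.27365621e-05 1.55547142e+00] [ 0.5  0.2 -1.3] 0.3270620677767334 29.995305240154266
180 +......wwwwwww..+w+#.++wwww+.###...+
183 +......wwwww+w..ww+#.+++www+.##....+
186 +......wwwww+w..ww+#..+++ww+.###..++
189 +......wwwww+w..ww+#...+++w+.##..#.+
192 +......+#+ww+w..+w+#.++++##.###.###k
195 +......###+w+w..ww+#..++###.###.####
198 +......###+w+w..+.##..+.###.####k###
the job is handed in; nothing more can be done
None
```

The job is handed in at about 20 s: the carriage is past the ball, which I take as home because it did not move under 38 N or spring back, though about 10 mm of gap to the stop block still shows. The clip is held squeezed open over the middle of the card, tips about 8 mm below its top edge and touching nothing.

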